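# Walk the power pack up to its charging rail

## Robot

A 6-joint arm with a two-finger parallel gripper is mounted at the origin on a cart in front of the work surface, level with it; the furniture and walls round the work are solid. World frame = base frame: x ahead of the robot, y to its left, z up, the work surface at z = 0. Lengths are in m, angles in rad, forces in N, time in s.
With the tool pointing down it reaches from about 0.3 to 0.775 m from the base axis. Payload 14.6 kg.
Tool frame: the origin (TCP) lies midway between the tips of the shut fingers; the grasp point (between the pads) lies tcp_to_grasp behind it (tcp_to_grasp is the distance from the TCP to the grasp point, in m); z points along the fingers, y is the line along which they close (so a half turn about z gives the same grasp; the last joint's range is limited). The gripper opens to 85 mm and grips with 20 to 120 N. Pads are 22 mm wide; open, the fingers measure 114 mm over their backs; the gripper's body (76 mm by 85 mm) begins 54 mm behind the grasp point. The pads swing forward as they close: fully open they stand 13 mm farther back than shut.
Start: joints at [-1.265, 0.3, 1.521, -0, 1.321, -0.067], TCP at [0.2, -0.512, 0.231] pointing down, gripper open.
Joint ranges: [-3.03, 3.03], [-0.79, 2.21], [0.23, 2.52], [-1.04, 4.18], [0, 3.07], [-2.55, 2.55]. Speed limits (rad/s): [2.22, 2.22, 2.57, 3.14, 3.14, 3.14].

## Interface

Orientations are given as a unit quaternion [x, y, z, w].
In Python, from station import get_obs, capture, calibration, hand_in, tcp_to_grasp gives the robot as it stands.
- The arm moves only by the tool carry_out, never from a script. Its argument "plan" is a list of rows, each a list of 3 entries, a list of its own where there are three numbers: the shift along the tool's x, y, z in cm, then the turn, a rotation vector about the tool's x, y, z in rad, then the opening, from 0 (shut) to 1 (fully open). In form: [[[x, y, z], [rx, ry, rz], grip], ...]. A call has 1 to 8 rows; each row shifts and turns the commanded pose from where the row before left it, along the tool's axes as they then stand; what a row does not reach is not made up. A row lasts 1/8 s, in which the tool goes at most 62.5 mm and 10.7 degrees, less where a joint would pass 70% of its speed; a pose out of reach is approached as far as the arm can. A call is refused whole if a number of a shift passes 6.25 or a number of a turn 0.188, either way. A call with a gripper value outside its range is refused whole. The fingers move at their own pace and stop on an object; "squeeze" is the grip in N (left out, the last holds). Time passes only in rows, so rows that do not move let the fingers close. It gives the time, the measured TCP pose, the force, the opening and the grip force at its end, in the units of the state.
- get_obs(): the state, without advancing time (a new reading comes with each control period).
- capture(name): name is "scene" or "top" or "wrist"; returns the picture (384x512x3 uint8, blue, green, red); there is no depth.
- calibration(name): a dict with "fx", "fy", "cx", "cy" (pixels), "pose" (4x4, takes a point from camera to world coordinates); the wrist camera has in their place "tool_from_camera" (4x4, takes a point from camera to tool coordinates, whose origin is the TCP and whose axes are the flange's). Camera axes: x right, y down, z forward; pixel columns grow to the right and rows downward; lengths in m; the calibration is good to about 2 mm. The wrist camera is an equidistant fisheye: a pixel r from the principal point sees the ray r / f radians off the axis. A picture is of the moment at which its call begins: read the wrist's pose just before it. calibration takes no time and is no camera call.
- hand_in(): hands the job in; it is judged then, once.
The state is a dict: "time_s": time; "joints": joint angles; "joint_vel": joint speeds; "joint_efforts": joint torques, N m; "ee_pos": TCP position; "eef_rot": TCP orientation; "force": force on the tool from outside, world axes, zero at the start; "torque": the same for the moment, N m; "gripper_width": finger opening in m; "finger_force": force on a finger pad.
Only numpy, scipy, OpenCV 4.12 (cv2) and the standard library are available. Lean on these libraries where they do the work, as an engineer would, in place of code of your own. Each camera call takes 0.05 s, during which the arm holds its last target. There are 200 camera calls.

## Task

The tall power pack is too heavy for its handle to be lifted by, so walk it up to the charging rail behind it in two steps without ever lifting it off the bench: lean it about 25 degrees to the left onto its left skid, swing the raised right side forward until it is almost at the rail and set it down, the left skid staying where it is; then lean it as far to the right onto its right skid, swing the left side up to the rail and set it down. Leave it standing flat, square to the rail with its whole back against it or a few millimetres short of it, without ramming the rail or disturbing the things round about, and let go (left and right as seen from the robot).

Things in the scene. Friction and masses are not known exactly. Their poses are not given: they have to be found in the camera images.
- pack: Tall grey power pack, 60 mm (x) x 120 mm (y) x 215 mm tall with its handle, 0.5 to 1 kg, centre of mass about 90 mm up. Origin: centre of its underside; x points out of its back, towards the rail, y to its left, z up. The body ends 163 mm up. It stands on two rubber skids (56 x 14 x 8 mm) along its left and right bottom edges, outer edges at y = +60 and -60 mm, to be leaned on.
- grip (a point): Centre of the black handle bar on top of the pack, 205 mm above its underside. The bar is 60 mm long along the pack's x, 18 mm wide in y, 20 mm high; 32 mm free under it, between two 10 mm posts at its ends. Axes as the pack's.
- skid_left (a point): Middle of the outer bottom edge of the left skid: the pack's (0, +60, 0) mm. Axes as the pack's.
- skid_right (a point): Middle of the outer bottom edge of the right skid: the pack's (0, -60, 0) mm. Axes as the pack's.
- back_left (a point): Left bottom corner of the pack's back: the pack's (+30, +60, 0) mm. Axes as the pack's.
- back_right (a point): Right bottom corner of the pack's back: the pack's (+30, -60, 0) mm. Axes as the pack's.
- rail: Charging rail, fixed to the bench: aluminium plate 340 mm long (y), 12 mm thick (x), 46 mm tall, with a foot and ribs behind. Origin: middle of the plate's underside. x points away from the robot, y left. The pack starts 45 to 65 mm in front of it, turned by up to 9 degrees. A pack turned with its right side ahead leans towards the rail when leaned right.
- rail_face (a point): Middle of the lower edge of the rail's flat front face (the side towards the pack): 6 mm in front of the rail's origin. The face is the plane x = 0 of this frame; axes as the rail's.
- jar_2: Glass jar of screws with a metal lid, 71 mm wide, 101 mm tall, a bystander on the left. Origin: centre of its underside.
- multimeter: Black digital multimeter lying face up, 150 x 75 x 40 mm, a bystander on the right. Origin: centre of its underside.
- masking_tape_roll: Roll of masking tape lying flat, 100 mm wide, 24 mm high, a bystander in front on the left. Origin: centre of its underside.
- bolt_2: Hex bolt standing on its head, 22 mm wide, 37 mm tall, a bystander in front on the right. Origin: centre of its underside.
Mind the look-alikes: they are no part of the job. Of the things that look like the pack, take the one that is nearest to the robot's base at the start.

How it is judged:
By the outcome, as a careful person would: the job done as asked, in the order asked, and still so for the second after the job is handed in, with the robot touching nothing.
It also fails if it takes over 51 s, if anything falls off the work surface, if the arm or the gripper's body presses on something with over 40 N, if the wrist force passes 120 N, or if a joint passes its speed limit or range.

## Working session

There is one attempt and no reset: what is moved stays moved. The work goes in short steps, Python scripts to look and compute and a tool call to move; the robot and the scene stay as the last step left them, time stands still between calls to the robot, and variables do not carry over. Pictures are saved under pics/ and viewed, at most 10 in all, crops included, and the job is handed in when it is done.

Besides the shell and the picture viewer there is one more tool, called after ">>>" as name(argument=value, ...), one argument or row to a line, values as JSON. carry_out: Moves the arm, as the interface text tells. Its arguments: {"type":"object","properties":{"plan":{"type":"array","items":{"type":"array"}},"squeeze":{"type":"number"}},"required":["plan"]}

```bash
mkdir -p pics; ls
python3 - <<'E'
from station import *
import cv2,numpy as np
np.set_printoptions(precision=4,suppress=True)
o=get_obs();print(o,tcp_to_grasp)
a=capture("scene");b=capture("top")
cv2.imwrite("pics/scene.png",a);cv2.imwrite("pics/top.png",b)
for n in("scene","top","wrist"):print(n,calibration(n))
E
```

```text
pics
{'time_s': 0.0, 'joints': array([-1.2646,  0.3005,  1.5216,  0.    ,  1.3207, -0.0666]), 'joint_vel': array([-0.0008, -0.0009, -0.0009, -0.0007, -0.001 , -0.0012]), 'joint_efforts': array([ -0.006 , -54.3513, -36.1787,  -0.0004,   0.0041,  -0.0001]), 'ee_pos': array([ 0.2003, -0.512 ,  0.2307]), 'eef_rot': array([ 0.9827,  0.1853, -0.0001, -0.0006]), 'force': array([-0.5094, -0.0759, -0.0101]), 'torque': array([-0.0196, -0.0402,  0.0198]), 'finger_force': 0.0, 'gripper_width': 0.08535901232915452} 0.0187
scene {'fx': 465.91565303453694, 'fy': 465.91565303453694, 'cx': 256.87471406545427, 'cy': 186.90648149229878, 'pose': array([[-0.8702, -0.2421,  0.429 , -0.0789],
       [-0.4921,  0.4657, -0.7355,  1.0068],
       [-0.0217, -0.8512, -0.5244,  0.8855],
       [ 0.    ,  0.    ,  0.    ,  1.    ]])}
top {'fx': 387.46928649805733, 'fy': 387.46928649805733, 'cx': 255.4113083110697, 'cy': 192.59696317182213, 'pose': array([[-0.2066, -0.929 ,  0.3071,  0.1421],
       [-0.9784,  0.194 , -0.0713,  0.0664],
       [ 0.0066, -0.3152, -0.949 ,  1.3074],
       [ 0.    ,  0.    ,  0.    ,  1.    ]])}
wrist {'fx': 297.3186396354542, 'fy': 297.3186396354542, 'cx': 254.6724728911408, 'cy': 195.574578598812, 'tool_from_camera': array([[ 0.0005, -0.965 , -0.2622,  0.0666],
       [ 1.    ,  0.0008, -0.0011, -0.0007],
       [ 0.0013, -0.2622,  0.965 , -0.143 ],
       [ 0.    ,  0.    ,  0.    ,  1.    ]])}
```

View pics/scene.png

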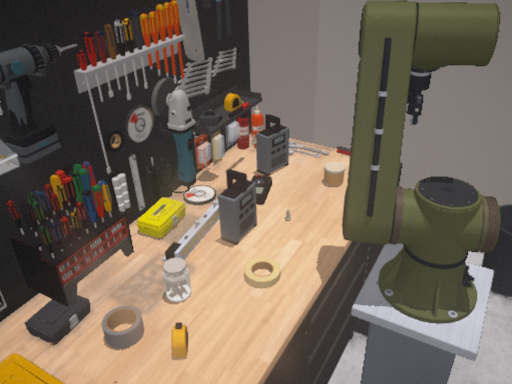

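View pics/top.png

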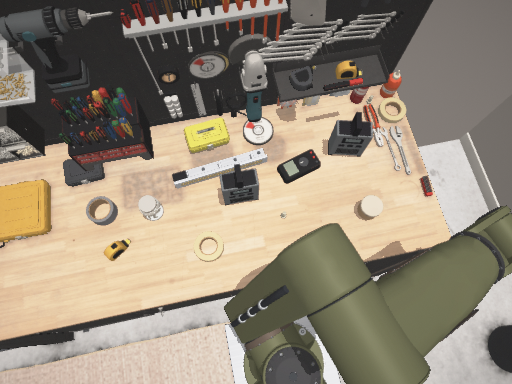

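Pack candidates are A, top (240,183) / scene (238,208), in front of the rail; and B, top (349,137) / scene (273,148), on the far right with no rail. A is nearer the base and has the rail behind it, with the jar at (150,207), meter at (299,166), tape at (209,248) and bolt at (283,215) around it. I choose A and check it in one crop.

Run:
```python
import cv2,numpy as np
a=cv2.imread("pics/scene.png")[160:260,150:290];b=cv2.imread("pics/top.png")[140:215,165:275]
A=cv2.resize(a,(560,400),interpolation=cv2.INTER_CUBIC)
B=cv2.resize(b,(770,525),interpolation=cv2.INTER_CUBIC)
cv2.imwrite("pics/cs.png",A);cv2.imwrite("pics/ct.png",B)
```

```text
(no output)
```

View pics/cs.png

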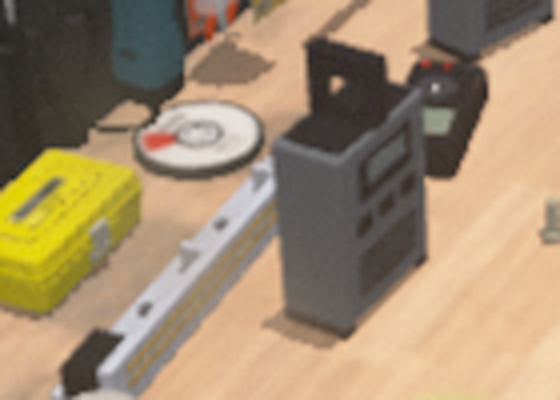

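View pics/ct.png

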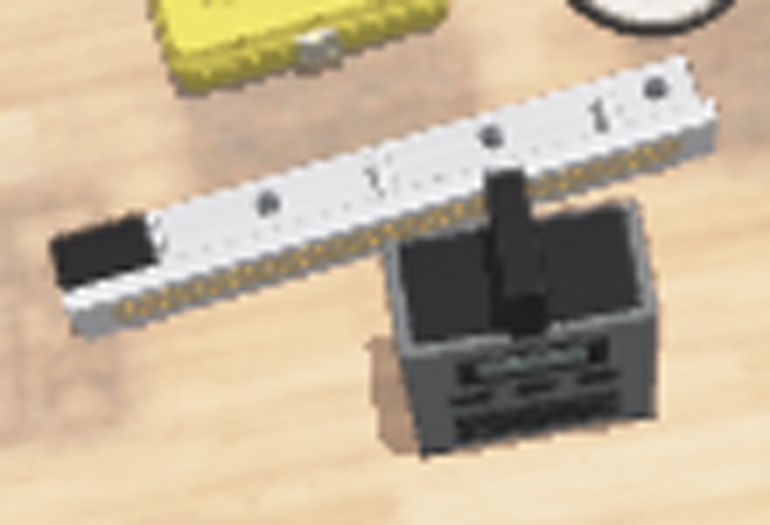

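The crops confirm A: handle bar (top crop) from about (503,172) to (529,297), front-bottom corners (422,455) and (655,415), rail foot line (80,337) to (717,150). Next I turn these into positions.

```bash
cat > h.py <<'E'
import numpy as np,cv2
from station import *
from scipy.spatial.transform import Rotation as R
np.set_printoptions(precision=4,suppress=True)
def ray(n,uv,obs=None):
    c=calibration(n);x=(uv[0]-c["cx"])/c["fx"];y=(uv[1]-c["cy"])/c["fy"]
    if n=="wrist":
        r=np.hypot(x,y);s=np.sinc(r/np.pi);d=np.array([x*s,y*s,np.cos(r)])
        T=np.eye(4);T[:3,:3]=R.from_quat(obs["eef_rot"]).as_matrix();T[:3,3]=obs["ee_pos"]
        P=T@c["tool_from_camera"]
    else: d=np.array([x,y,1]);P=c["pose"]
    return P[:3,3],P[:3,:3]@d
def plane(n,uv,z,obs=None):
    o,d=ray(n,uv,obs);return o+d*(z-o[2])/d[2]
def cross(r1,r2):
    (a,u),(b,v)=r1,r2
    k=np.linalg.lstsq(np.c_[u,-v],b-a,rcond=None)[0]
    p,q=a+k[0]*u,b+k[1]*v;return (p+q)/2,np.linalg.norm(p-q)
E
python3 - <<'E'
from h import *
t=lambda u,v:(165+(u-3)/7,140+(v-3)/7)
s=lambda u,v:(150+(u-1.5)/4,160+(v-1.5)/4)
for n,c,z in[("railL",(80,337),0),("railR",(717,150),0),("railtL",(65,297),.046),("railtR",(715,118),.046),("FLb",(422,455),0),("FRb",(655,415),0),("FLt",(405,350),.163),("FRt",(655,333),.163),("BLt",(388,245),.163),("BRt",(635,203),.163),("barB",(503,172),.215),("barF",(529,297),.215)]:
    print(n,plane("top",t(*c),z))
for n,c,d in[("FLt",(405,350),(352,163)),("FLb",(422,455),(350,335)),("FRb",(655,415),(425,262)),("FRt",(655,333),(424,92)),("BLt",(388,245),(277,140))]:
    print(n,cross(ray("top",t(*c)),ray("scene",s(*d))))
for n,c,z in[("jar",(151,212),0),("meterF",(288,178),.02),("tape",(209,248),.012),("bolt",(283,215),.018)]: print(n,plane("top",c,z))
E
```

```text
railL [0.641  0.2416 0.    ]
railR [ 0.6756 -0.0984  0.    ]
railtL [0.6457 0.2396 0.046 ]
railtR [ 0.6741 -0.0954  0.046 ]
FLb [0.5437 0.0826 0.    ]
FRb [ 0.5404 -0.0364  0.    ]
FLt [0.5432 0.0791 0.163 ]
FRt [ 0.5283 -0.0316  0.163 ]
BLt [0.594  0.0775 0.163 ]
BRt [ 0.5912 -0.0358  0.163 ]
barB [0.5967 0.0221 0.215 ]
barF [0.5377 0.0222 0.215 ]
FLt (array([0.5368, 0.0765, 0.1592]), np.float64(0.015406338223420267))
FLb (array([0.5389, 0.0813, 0.0042]), np.float64(0.00707953194919476))
FRb (array([ 0.54  , -0.0376, -0.0059]), np.float64(0.004301611710256867))
FRt (array([ 0.5302, -0.0318,  0.159 ]), np.float64(0.001246760076992596))
BLt (array([0.5936, 0.077 , 0.1598]), np.float64(0.0032644751384095436))
jar [0.5699 0.3397 0.    ]
meterF [ 0.5885 -0.1547  0.02  ]
tape [0.4012 0.1623 0.012 ]
bolt [ 0.4604 -0.1066  0.018 ]
```

>>> carry_out(
  plan=[
    [[4.4,-3,-2.4],[0,0,0],1],
    [[4.4,-3,-2.4],[0,0,0],1],
    [[4.4,-3,-2.4],[0,0,0],1],
    [[4.4,-3,-2.4],[0,0,0],1],
    [[4.4,-3,-2.4],[0,0,0],1],
    [[4.4,-3,-2.4],[0,0,0],1],
    [[4.4,-3,-2.4],[0,0,0],1],
    [[4.4,-3,-2.4],[0,0,0],1],
  ],
)

```text
time_s: 1.1
ee_pos: [0.4413, -0.1588, 0.4239]
eef_rot: [0.983, 0.185, -0.0, -0.0]
force: [0.9, -0.1, -0.5]
gripper_width: 0.0853
finger_force: 0.0
```

>>> carry_out(
  plan=[
    [[4.4,-3,0],[0,0,0],1],
    [[4.4,-3,0],[0,0,0],1],
    [[4.4,-3,0],[0,0,0],1],
    [[2.2,-1.5,0],[0,0,0],1],
    [[0,0,0],[0,0,0.125],1],
    [[0,0,0],[0,0,0.125],1],
    [[0,0,0],[0,0,0.123],1],
    [[0,0,0],[0,0,0],1],
  ],
)

```text
time_s: 2.1
ee_pos: [0.5459, -0.0066, 0.423]
eef_rot: [1.0, 0.0, -0.0, -0.0]
force: [-0.3, -0.5, 0.8]
gripper_width: 0.0858
finger_force: 0.0
```

Run:
```python
from h import *
o=get_obs();a=capture("wrist");print(o["time_s"],o["ee_pos"],o["eef_rot"],o["joints"])
cv2.imwrite("pics/w1.png",a)
cv2.imwrite("pics/w1b.png",cv2.resize(a,(768,576),interpolation=cv2.INTER_CUBIC))
```

```text
2.1 [ 0.5459 -0.0066  0.423 ] [ 1.      0.0003 -0.0003 -0.    ] [-0.0792  0.2301  1.1748  0.      1.7373  1.491 ]
```

View pics/w1b.png

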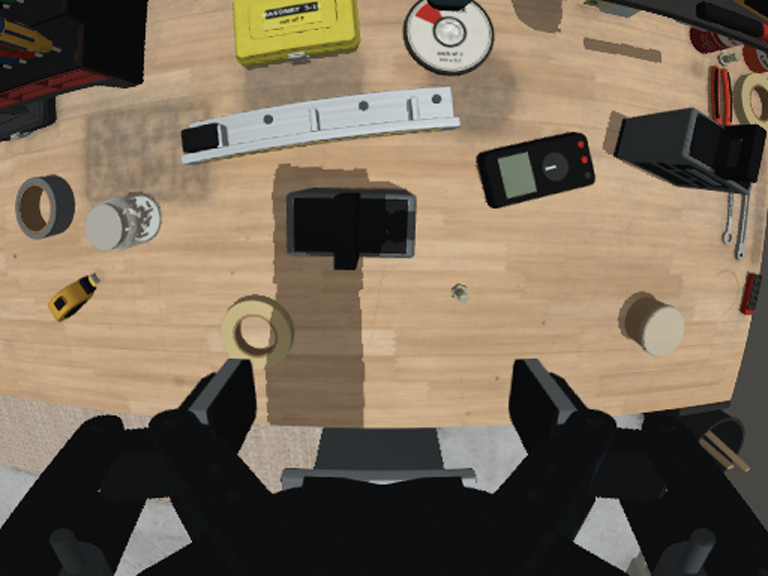

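The wrist view (×1.5) shows the pack top rim at about (288..415, 192..257), bar x 336-358 with its front end at y≈268, and the rail front from (185,163) to (459,128). I'll enlarge it for better pixels.

Run:
```python
import cv2
a=cv2.imread("pics/w1.png")[50:190,115:315]
a=cv2.convertScaleAbs(a,alpha=1.6,beta=15)
cv2.imwrite("pics/w1c.png",cv2.resize(a,(800,560),interpolation=cv2.INTER_CUBIC))
```

```text
(no output)
```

View pics/w1c.png

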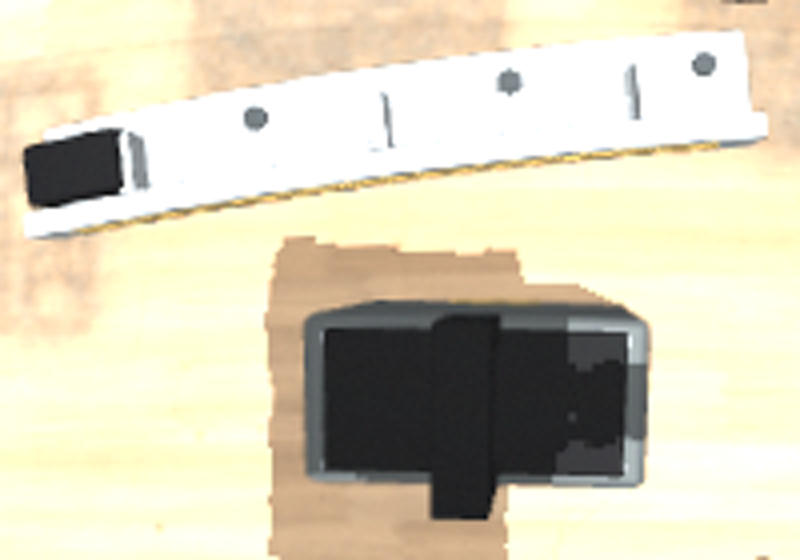

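Crop pixels: rim BL (305,317), BR (648,322), FL (308,478), FR (643,486); bar front end (431..489,519), back end (434..498,317); rail lower front edge (30,239) to (767,143).

Run:
```python
from h import *
o=get_obs()
c=lambda u,v:(115+(u-1.5)/4,50+(v-1.5)/4)
P=lambda q,z:plane("wrist",c(*q),z,o)
for n,q,z in[("railL",(30,239),0),("railM",(400,182),0),("railR",(767,143),0),("BL",(305,317),.163),("BR",(648,322),.163),("FL",(308,478),.163),("FR",(643,486),.163),("barF",(460,519),.215),("barB",(466,317),.215)]:print(n,P(q,z))
t=lambda u,v:(165+(u-3)/7,140+(v-3)/7)
for n,q,r in[("FL",(308,478),(405,350)),("FR",(643,486),(655,333)),("BL",(305,317),(388,245)),("BR",(648,322),(635,203)),("barF",(460,519),(529,297)),("barB",(466,317),(503,172))]:
    print(n,cross(ray("wrist",c(*q),o),ray("top",t(*r))))
```

```text
railL [0.6365 0.2614 0.    ]
railM [0.6538 0.0707 0.    ]
railR [ 0.6739 -0.1024  0.    ]
BL [0.5965 0.082  0.163 ]
BR [ 0.5939 -0.0348  0.163 ]
FL [0.5404 0.0827 0.163 ]
FR [ 0.5374 -0.0339  0.163 ]
barF [0.5368 0.0249 0.215 ]
barB [0.5977 0.0224 0.215 ]
FL (array([0.5412, 0.0801, 0.17  ]), np.float64(0.0023133451395475828))
FR (array([ 0.5342, -0.0341,  0.1454]), np.float64(0.001992006543017316))
BL (array([0.5955, 0.0798, 0.1624]), np.float64(0.004998204852618357))
BR (array([ 0.5936, -0.0358,  0.1569]), np.float64(0.0011054560969003425))
barF (array([0.5371, 0.0235, 0.2175]), np.float64(0.0023888990783265934))
barB (array([0.5975, 0.0223, 0.2133]), np.float64(0.0005733289923674494))
```

>>> carry_out(
  plan=[
    [[2.1,-3.04,0],[0,0,0.03],1],
    [[0,0,5],[0,0,0],1],
    [[0,0,5],[0,0,0],1],
    [[0,0,5],[0,0,0],1],
    [[0,0,4],[0,0,0],1],
    [[0,0,2.5],[0,0,0],1],
    [[0,0,2.2],[0,0,0],1],
    [[0,0,0],[0,0,0],1],
  ],
)

```text
time_s: 3.15
ee_pos: [0.5663, 0.0238, 0.1849]
eef_rot: [1.0, -0.014, -0.002, -0.0]
force: [0.1, 0.6, 0.2]
gripper_width: 0.0851
finger_force: 0.0
```

Run:
```python
from h import *
o=get_obs();a=capture("wrist");print(o["time_s"],o["ee_pos"],o["eef_rot"],o["force"])
cv2.imwrite("pics/w2.png",a)
cv2.imwrite("pics/w2b.png",cv2.resize(a,(768,576),interpolation=cv2.INTER_CUBIC))
```

```text
3.15 [0.5663 0.0238 0.1849] [ 0.9999 -0.014  -0.0015 -0.    ] [0.1453 0.5772 0.1861]
```

View pics/w2b.png

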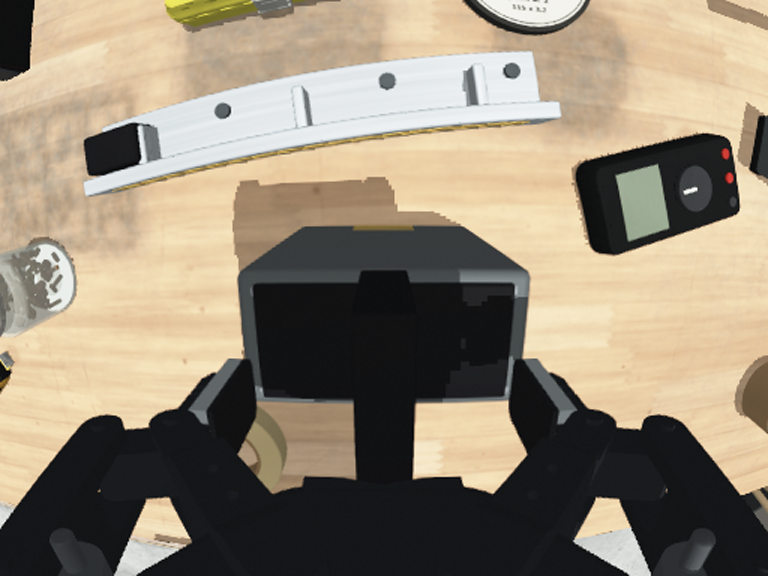

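The view shows the bar centred between the open pads, the pack's back-bottom edge from about (306,228) to (462,228), and the rail's front foot line through (170,181), (330,151), (480,129).

>>> carry_out(
  plan=[
    [[0,0,0],[0,0,0],0],
    [[0,0,0],[0,0,0],0],
    [[0,0,0],[0,0,0],0],
    [[0,0,0],[0,0,0],0],
    [[0,0,0],[0,0,0],0],
    [[0,0,0],[0,0,0],0],
  ],
  squeeze=80,
)

```text
time_s: 3.95
ee_pos: [0.5671, 0.0235, 0.1867]
eef_rot: [1.0, -0.015, 0.0, 0.0]
force: [-0.8, -3.1, 5.4]
gripper_width: 0.0166
finger_force: 79.2
```

Run:
```python
from h import *
o=get_obs();print(o["time_s"],o["ee_pos"],R.from_quat(o["eef_rot"]).as_matrix(),o["force"],o["torque"],o["gripper_width"])
o["ee_pos"]=np.array([.5663,.0238,.1849]);o["eef_rot"]=np.array([.9999,-.014,-.0015,0])
P=lambda q,z:plane("wrist",((q[0]+.5)/1.5-.5,(q[1]+.5)/1.5-.5),z,o)
for q in[(170,181),(330,151),(480,129)]:print("rail",P(q,0),P(q,.005))
for q in[(88,183),(560,106)]:print("railtop",P(q,.046))
for q in[(306,228),(462,228)]:print("back",P(q,0),P(q,.008))
# edge lines: brightest rail plate vs wood, by saturation, along columns of the raw picture
a=cv2.imread("pics/w2.png");h=cv2.cvtColor(a,cv2.COLOR_BGR2HSV)
for u in(140,180,220,260,300,340):print(u,[(v,*h[v,u]) for v in range(76,128,2) if 0] or [tuple(map(int,a[v,u])) for v in range(80,126,3)])
```

```text
3.95 [0.5671 0.0235 0.1867] [[ 0.9995 -0.0303  0.0006]
 [-0.0303 -0.9995 -0.0003]
 [ 0.0006  0.0003 -1.    ]] [-0.7668 -3.0801  5.3658] [-0.417   0.247   0.0769] 0.016595087821449753
rail [0.6391 0.1898 0.    ] [0.639  0.1872 0.005 ]
rail [0.6513 0.0606 0.    ] [0.651 0.06  0.005]
rail [ 0.666  -0.0494  0.    ] [ 0.6655 -0.0483  0.005 ]
railtop [0.6452 0.238  0.046 ]
railtop [ 0.6795 -0.0945  0.046 ]
back [0.595 0.081 0.   ] [0.596  0.0796 0.008 ]
back [ 0.5919 -0.0352  0.    ] [ 0.5929 -0.0338  0.008 ]
140 [(236, 234, 229), (237, 234, 230), (233, 231, 226), (233, 230, 225), (234, 232, 228), (238, 236, 231), (230, 228, 221), (235, 233, 228), (232, 230, 226), (233, 230, 225), (89, 146, 170), (173, 215, 240), (170, 213, 238), (163, 205, 234), (160, 203, 233), (168, 209, 237)]
180 [(235, 233, 228), (237, 235, 230), (239, 236, 232), (220, 216, 208), (238, 235, 230), (235, 233, 228), (237, 235, 231), (111, 145, 161), (140, 171, 197), (167, 208, 236), (163, 204, 233), (169, 210, 238), (159, 202, 232), (158, 200, 232), (154, 194, 227), (100, 129, 158)]
220 [(235, 233, 228), (239, 237, 232),
[... 366 characters left out ...]
, 210, 237), (167, 212, 237), (167, 208, 237), (163, 205, 234), (164, 205, 235), (165, 208, 236), (163, 205, 236), (160, 202, 233), (100, 130, 158)]
300 [(244, 242, 238), (167, 164, 158), (67, 98, 111), (176, 215, 238), (179, 219, 239), (183, 222, 242), (185, 223, 242), (167, 206, 235), (164, 205, 234), (164, 205, 233), (165, 206, 234), (167, 207, 234), (162, 204, 233), (159, 200, 231), (164, 205, 234), (166, 207, 236)]
340 [(130, 128, 122), (104, 146, 169), (163, 200, 229), (164, 202, 230), (171, 208, 234), (174, 213, 237), (182, 221, 242), (169, 209, 236), (172, 214, 240), (167, 210, 237), (170, 213, 239), (173, 215, 240), (165, 206, 235), (158, 198, 230), (158, 199, 231), (162, 204, 234)]
```

```bash
cat > k.py <<'E'
from h import *
def mat(p,r):
    T=np.eye(4);T[:3,:3]=r.as_matrix();T[:3,3]=p;return T
def measured():
    o=get_obs();return o,mat(o["ee_pos"],R.from_quat(o["eef_rot"]))
def about(point,axis,ang,shift=(0,0,0)):
    "world motion: turn about an axis through point, then shift"
    r=R.from_rotvec(np.array(axis)*ang);p=np.array(point)
    return mat(p-r.apply(p)+np.array(shift),r)
def row(T,M,n):
    "equal rows (cm, rad) taking tool T to M@T in n rows, each a shift then a turn"
    from scipy.linalg import logm,expm
    D=np.real(expm(logm(np.linalg.inv(T)@M@T)/n))
    s=np.round(D[:3,3]*100,3);w=np.round(R.from_matrix(D[:3,:3]).as_rotvec(),4)
    return s,w
def follow(T,s,w,n):
    for _ in range(n):T=T@mat(np.array(s)/100,R.from_rotvec(w))
    return T
E
python3 - <<'E'
from k import *
o,T=measured()
yaw=-.0285;c=np.array([.567,.0237,0]);px=np.array([np.cos(yaw),np.sin(yaw),0]);py=np.array([-np.sin(yaw),np.cos(yaw),0])
L=c+.06*py
s,w=row(T,about(L,px,-.436),16);print("lean",L,s,w)
T1=follow(T,s,w,16);print(T1)
s,w=row(T1,about(L,(0,0,1),.519),24);print("swing",s,w)
T2=follow(T1,s,w,24);print(T2)
E
```

```text
lean [0.5687 0.0837 0.    ] [-0.001 -0.511 -0.157] [-0.0272  0.     -0.    ]
[[ 0.9995 -0.0277 -0.0122  0.5694]
 [-0.0303 -0.9062 -0.4217  0.108 ]
 [ 0.0006  0.4219 -0.9067  0.1946]
 [ 0.      0.      0.      1.    ]]
swing [-0.053  0.001  0.   ] [ 0.      0.0091 -0.0196]
[[ 0.8831  0.4253  0.1981  0.5572]
 [ 0.4691 -0.8006 -0.3727  0.1051]
 [ 0.0001  0.422  -0.9066  0.1947]
 [ 0.      0.      0.      1.    ]]
```

>>> carry_out(
  plan=[
    [[0,-0.51,-0.154],[-0.0272,0,0],0],
    [[0,-0.51,-0.154],[-0.0272,0,0],0],
    [[0,-0.51,-0.154],[-0.0272,0,0],0],
    [[0,-0.51,-0.154],[-0.0272,0,0],0],
    [[0,-0.51,-0.154],[-0.0272,0,0],0],
    [[0,-0.51,-0.154],[-0.0272,0,0],0],
    [[0,-0.51,-0.154],[-0.0272,0,0],0],
    [[0,-0.51,-0.154],[-0.0272,0,0],0],
  ],
)

```text
time_s: 4.95
ee_pos: [0.5683, 0.0659, 0.195]
eef_rot: [0.994, -0.015, -0.001, 0.11]
force: [-0.7, -1.7, 6.1]
gripper_width: 0.017
finger_force: 79.2
```

Run:
```python
from k import *
o,T=measured();print(T,o["force"],o["torque"],o["finger_force"],o["joints"])
T0=mat([.5671,.0235,.1867],R.from_quat([.99988,-.01515,0,0]))
print(follow(T0,[0,-.51,-.154],[-.0272,0,0],8))
```

```text
[[ 0.9996 -0.0292 -0.0058  0.5683]
 [-0.0298 -0.9756 -0.2177  0.0659]
 [ 0.0007  0.2177 -0.976   0.195 ]
 [ 0.      0.      0.      1.    ]] [-0.6898 -1.6558  6.0538] [-0.4614  0.0938 -0.007 ] 79.21100735664368 [ 0.1434  0.4067  1.4776 -0.2245  1.3017  1.8088]
[[ 0.9995 -0.0296 -0.0065  0.5684]
 [-0.0303 -0.976  -0.2158  0.0652]
 [ 0.      0.2159 -0.9764  0.1951]
 [ 0.      0.      0.      1.    ]]
```

>>> carry_out(
  plan=[
    [[0,-0.51,-0.154],[-0.0272,0,0],0],
    [[0,-0.51,-0.154],[-0.0272,0,0],0],
    [[0,-0.51,-0.154],[-0.0272,0,0],0],
    [[0,-0.51,-0.154],[-0.0272,0,0],0],
    [[0,-0.51,-0.154],[-0.0272,0,0],0],
    [[0,-0.51,-0.154],[-0.0272,0,0],0],
    [[0,-0.51,-0.154],[-0.0272,0,0],0],
    [[0,-0.51,-0.154],[-0.0272,0,0],0],
  ],
)

```text
time_s: 5.95
ee_pos: [0.5695, 0.1086, 0.1941]
eef_rot: [0.976, -0.015, -0.003, 0.217]
force: [-0.1, -0.2, 4.5]
gripper_width: 0.017
finger_force: 79.2
```

>>> carry_out(
  plan=[
    [[0,0,0],[0,0,0],0],
    [[-0.053,0,0],[0,0.0091,-0.0196],0],
    [[-0.053,0,0],[0,0.0091,-0.0196],0],
    [[-0.053,0,0],[0,0.0091,-0.0196],0],
    [[-0.053,0,0],[0,0.0091,-0.0196],0],
    [[-0.053,0,0],[0,0.0091,-0.0196],0],
    [[-0.053,0,0],[0,0.0091,-0.0196],0],
    [[-0.053,0,0],[0,0.0091,-0.0196],0],
  ],
)

```text
time_s: 6.95
ee_pos: [0.5658, 0.1084, 0.1941]
eef_rot: [0.975, 0.06, 0.013, 0.216]
force: [-0.2, -0.6, 5.1]
gripper_width: 0.0169
finger_force: 79.3
```

Run:
```python
from k import *
o,T=measured();print(T,o["force"],o["torque"],o["finger_force"],o["joints"])
T0=mat([.5671,.0235,.1867],R.from_quat([.99988,-.01515,0,0]))
T1=follow(T0,[0,-.51,-.154],[-.0272,0,0],16);print(T1);print(follow(T1,[-.053,0,0],[0,.0091,-.0196],7))
```

```text
[[ 0.9926  0.1102  0.0519  0.5658]
 [ 0.1218 -0.8998 -0.419   0.1084]
 [ 0.0006  0.4222 -0.9065  0.1941]
 [ 0.      0.      0.      1.    ]] [-0.2075 -0.6247  5.126 ] [-0.2976  0.0243 -0.1136] 79.3303656578064 [ 0.3025  0.4452  1.4663 -0.4413  1.3367  1.8785]
[[ 0.9995 -0.0275 -0.0128  0.5697]
 [-0.0303 -0.9064 -0.4214  0.1077]
 [ 0.      0.4216 -0.9068  0.1942]
 [ 0.      0.      0.      1.    ]]
[[ 0.9927  0.1095  0.0508  0.5659]
 [ 0.1207 -0.9002 -0.4185  0.1076]
 [-0.0001  0.4216 -0.9068  0.1942]
 [ 0.      0.      0.      1.    ]]
```

>>> carry_out(
  plan=[
    [[-0.053,0,0],[0,0.0091,-0.0196],0],
    [[-0.053,0,0],[0,0.0091,-0.0196],0],
    [[-0.053,0,0],[0,0.0091,-0.0196],0],
    [[-0.053,0,0],[0,0.0091,-0.0196],0],
    [[-0.053,0,0],[0,0.0091,-0.0196],0],
    [[-0.053,0,0],[0,0.0091,-0.0196],0],
    [[-0.053,0,0],[0,0.0091,-0.0196],0],
    [[-0.053,0,0],[0,0.0091,-0.0196],0],
  ],
)

```text
time_s: 7.95
ee_pos: [0.5616, 0.1075, 0.1941]
eef_rot: [0.966, 0.143, 0.032, 0.214]
force: [0.5, -0.6, 4.8]
gripper_width: 0.0167
finger_force: 79.3
```

>>> carry_out(
  plan=[
    [[-0.053,0,0],[0,0.0091,-0.0196],0],
    [[-0.053,0,0],[0,0.0091,-0.0196],0],
    [[-0.053,0,0],[0,0.0091,-0.0196],0],
    [[-0.053,0,0],[0,0.0091,-0.0196],0],
    [[-0.053,0,0],[0,0.0091,-0.0196],0],
    [[-0.053,0,0],[0,0.0091,-0.0196],0],
    [[0,0,0],[0,0,0],0],
  ],
)

```text
time_s: 8.82
ee_pos: [0.5586, 0.1064, 0.1941]
eef_rot: [0.954, 0.205, 0.046, 0.211]
force: [0.7, -0.2, 5.4]
gripper_width: 0.0166
finger_force: 79.3
```

Run:
```python
from k import *
o,T=measured();a=capture("wrist");cv2.imwrite("pics/w3.png",a);print(o["time_s"],T,o["force"],o["torque"],o["joints"])
cv2.imwrite("pics/w3b.png",cv2.resize(a,(768,576),interpolation=cv2.INTER_CUBIC)[:450])
T0=mat([.5671,.0235,.1867],R.from_quat([.99988,-.01515,0,0]))
T1=follow(T0,[0,-.51,-.154],[-.0272,0,0],16);T2=follow(T1,[-.053,0,0],[0,.0091,-.0196],21);print(T2)
L=[.5687,.0837,0];yaw=-.0285+.0216*21
px=[np.cos(yaw),np.sin(yaw),0]
s,w=row(T2,about(L,px,.4352),16);print("down",yaw,s,w);print(follow(T2,s,w,16))
```

```text
8.825 [[ 0.9114  0.3729  0.1739  0.5586]
 [ 0.4115 -0.8263 -0.3846  0.1064]
 [ 0.0003  0.4221 -0.9065  0.1941]
 [ 0.      0.      0.      1.    ]] [ 0.7184 -0.1871  5.4253] [-0.262  -0.0127 -0.1014] [ 0.3044  0.3636  1.5815 -0.4698  1.1826  1.6289]
[[ 0.9117  0.3727  0.173   0.5588]
 [ 0.411  -0.8267 -0.3844  0.1057]
 [-0.0002  0.4215 -0.9068  0.1942]
 [ 0.      0.      0.      1.    ]]
down 0.4251 [0.001 0.504 0.17 ] [ 0.0272 -0.     -0.    ]
[[ 0.9117  0.411  -0.0002  0.5935]
 [ 0.411  -0.9117 -0.      0.0291]
 [-0.0002 -0.0001 -1.      0.1863]
 [ 0.      0.      0.      1.    ]]
```

View pics/w3b.png

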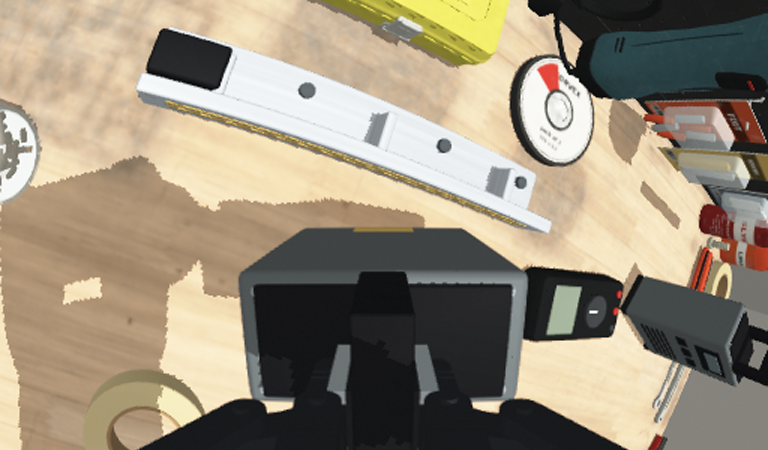

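The tilted view has the rail's front face in clear sight, from about (141,103) to (548,233), with the pack still clear of it and the meter. I'll fit the rail's foot line in both wrist pictures.

Run:
```python
from k import *
def foot(f,obs,cols,z=0):
    a=cv2.imread(f).astype(int);P=[];rows=[]
    for u in cols:
        c=a[:,u];B,G,Rr=c.T
        white=(B>215)&(abs(B-Rr)<15)
        # last white row of the plate, then the first run of three wood pixels
        w=[v for v in range(20,150) if white[v] and white[v-1]]
        if not w:continue
        v=w[-1]
        while v<170 and not all(Rr[v+k]>212 and .6<B[v+k]/Rr[v+k]<.82 for k in(1,2)):v+=1
        rows.append((u,w[-1],v));P.append(plane("wrist",(u,v+.5),z,obs))
    P=np.array(P);k=np.polyfit(P[:,1],P[:,0],1);r=P[:,0]-np.polyval(k,P[:,1])
    m=abs(r)<.0015;k=np.polyfit(P[m,1],P[m,0],1)
    print(f,rows[::6],"x at y=.03,.08:",np.polyval(k,[.03,.08]),"yaw",np.arctan(-k[0]),m.sum(),len(m),r[m].std());return k
o2=dict(ee_pos=np.array([.5663,.0238,.1849]),eef_rot=np.array([.9999,-.014,-.0015,0]))
o1=dict(ee_pos=np.array([.5459,-.0066,.423]),eef_rot=np.array([1,.0003,-.0003,0]))
o3=get_obs()
foot("pics/w1.png",o1,range(145,300,3))
foot("pics/w2.png",o2,range(110,350,4));foot("pics/w3.png",o3,range(190,350,3))
```

```text
pics/w1.png [(271, 85, 170)] x at y=.03,.08: [0.5085 0.5081] yaw 0.006750298097687219 6 6 1.4052324697099369e-05
pics/w2.png [(110, 114, 120), (134, 109, 113), (158, 103, 108), (182, 99, 103), (206, 94, 100), (230, 90, 95), (254, 87, 92), (278, 84, 89), (302, 82, 87), (326, 80, 84)] x at y=.03,.08: [0.6586 0.6533] yaw 0.10688516476665834 60 60 0.00040063598176133584
pics/w3.png [(190, 87, 95), (208, 93, 101), (226, 99, 107), (244, 106, 112), (262, 112, 120), (280, 119, 126), (298, 126, 133), (316, 133, 140), (334, 141, 147)] x at y=.03,.08: [0.6582 0.6529] yaw 0.1056777813476273 53 54 0.00044514997192571167
```

>>> carry_out(
  plan=[
    [[-0.053,0,0],[0,0.0091,-0.0196],0],
    [[-0.053,0,0],[0,0.0091,-0.0196],0],
    [[-0.053,0,0],[0,0.0091,-0.0196],0],
    [[-0.027,0,0],[0,0.0046,-0.0098],0],
    [[0,0,0],[0,0,0],0],
  ],
)

```text
time_s: 9.5
ee_pos: [0.557, 0.1055, 0.194]
eef_rot: [0.946, 0.241, 0.054, 0.209]
force: [-0.0, -0.2, 5.8]
gripper_width: 0.0165
finger_force: 79.4
```

>>> carry_out(
  plan=[
    [[0,0.506,0.17],[0.0272,0,0],0],
    [[0,0.506,0.17],[0.0272,0,0],0],
    [[0,0.506,0.17],[0.0272,0,0],0],
    [[0,0.506,0.17],[0.0272,0,0],0],
    [[0,0.506,0.17],[0.0272,0,0],0],
    [[0,0.506,0.17],[0.0272,0,0],0],
    [[0,0.506,0.17],[0.0272,0,0],0],
    [[0,0.506,0.17],[0.0272,0,0],0],
  ],
)

```text
time_s: 10.5
ee_pos: [0.5777, 0.0678, 0.195]
eef_rot: [0.963, 0.245, 0.027, 0.105]
force: [1.1, -1.5, 5.8]
gripper_width: 0.017
finger_force: 79.5
```

>>> carry_out(
  plan=[
    [[0,0.506,0.17],[0.0272,0,0],0],
    [[0,0.506,0.17],[0.0272,0,0],0],
    [[0,0.506,0.17],[0.0272,0,0],0],
    [[0,0.506,0.17],[0.0272,0,0],0],
    [[0,0.506,0.17],[0.0272,0,0],0],
    [[0,0.506,0.17],[0.0272,0,0],0],
    [[0,0.506,0.17],[0.0272,0,0],0],
    [[0,0.506,0.17],[0.0272,0,0],0],
  ],
)

```text
time_s: 11.5
ee_pos: [0.5978, 0.0309, 0.1866]
eef_rot: [0.969, 0.247, 0.0, -0.0]
force: [-8.2, 6.9, 29.7]
gripper_width: 0.017
finger_force: 83.6
```

Run:
```python
from k import *
o,T=measured();a=capture("wrist");cv2.imwrite("pics/w4.png",a);print(o["time_s"],T,o["force"],o["torque"],o["joints"])
cv2.imwrite("pics/w4b.png",cv2.resize(a[40:190,110:370],(780,450),interpolation=cv2.INTER_CUBIC))
T0=mat([.5671,.0235,.1867],R.from_quat([.99988,-.01515,0,0]))
T1=follow(T0,[0,-.51,-.154],[-.0272,0,0],16);T2=follow(T1,[-.053,0,0],[0,.0091,-.0196],24);T2=follow(T2,[-.027,0,0],[0,.0046,-.0098],1)
T3=follow(T2,[0,.506,.17],[.0272,0,0],16);print(T3)
```

```text
11.5 [[ 0.8782  0.4783  0.0004  0.5978]
 [ 0.4783 -0.8782  0.0002  0.0309]
 [ 0.0005  0.     -1.      0.1866]
 [ 0.      0.      0.      1.    ]] [-8.1522  6.8705 29.7372] [ 1.1856  1.4907 -0.0185] [-0.0096  0.4448  1.4294  0.0002  1.267   1.0624]
[[ 0.878   0.4787 -0.0002  0.5975]
 [ 0.4787 -0.878  -0.      0.0308]
 [-0.0002 -0.0001 -1.      0.1864]
 [ 0.      0.      0.      1.    ]]
```

View pics/w4b.png

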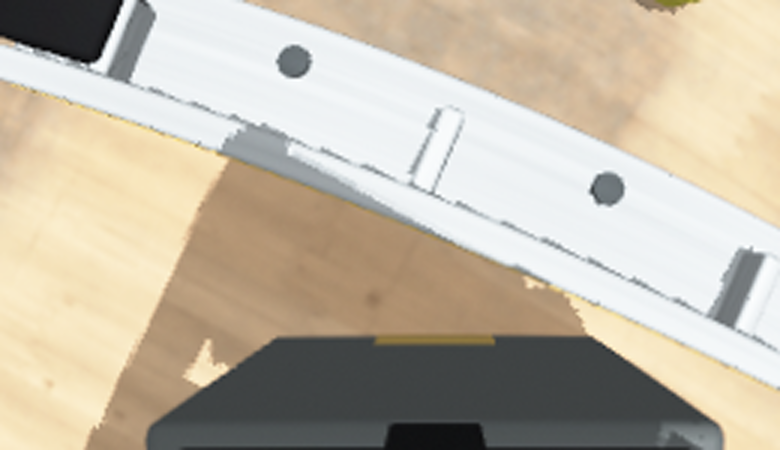

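Set down flat: the pack's back-bottom edge runs (278,337) to (595,337) in the crop, and its right corner is still visibly short of the rail.

Run:
```python
from k import *
o,T=measured()
c=lambda u,v:(110+(u-1)/3,40+(v-1)/3)
k=np.polyfit([.03,.08],[.6584,.6531],1);y=-np.arctan(k[0]);n=np.array([np.cos(.106),np.sin(.106)])
d=lambda p:(np.array([.6584,.03])-p[:2])@n
for z in(0,.008):
    l,r=[plane("wrist",c(*q),z,o) for q in((278,337),(595,337))];v=l-r
    print(z,l,r,"d",d(l),d(r),"yaw",np.arctan2(-v[0],v[1]),np.linalg.norm(v))
yaw=.5;px=np.array([np.cos(yaw),np.sin(yaw)]);py=np.array([-px[1],px[0]])
for cx in(.566,.567):
    L=np.array([cx,.0237])+.06*np.array([.0285,1]);c0=L-.06*py
    print("kin",c0,"skidR d",d(c0-.06*py),"backR d",d(c0-.06*py+.03*px),c0-.06*py+.03*px)
```

```text
0 [0.5937 0.0971 0.    ] [ 0.6506 -0.0072  0.    ] d 0.05720133990927926 0.011662094977680754 yaw 0.49929317346438773 0.11882936999744495
0.008 [0.5953 0.0963 0.008 ] [ 0.6508 -0.0055  0.008 ] d 0.05578089249295867 0.011346248323541377 yaw 0.49929317346438623 0.11594704261441897
kin [0.5965 0.031 ] skidR d 0.038433234066848766 backR d 0.01073180673716232 [ 0.6516 -0.0072]
kin [0.5975 0.031 ] skidR d 0.03743884680849787 backR d 0.009737419478811423 [ 0.6526 -0.0072]
```

Run:
```python
from k import *
T3=mat([.5975,.0308,.1864],R.from_matrix([[.878,.4787,0],[.4787,-.878,0],[0,0,-1]]))
yaw=.5;px=np.array([np.cos(yaw),np.sin(yaw),0]);py=np.array([-px[1],px[0],0]);c0=np.array([.5963,.031,0]);Rr=c0-.06*py
n=np.array([np.cos(.106),np.sin(.106),0])
s,w=row(T3,about(Rr,px,.436),16);print("lean",Rr,s,w);T4=follow(T3,s,w,16);print(T4)
s,w=row(T4,about(Rr,(0,0,1),-.394,.0055*n),20);print("swing",s,w);T5=follow(T4,s,w,20);print(T5)
s,w=row(T5,about(Rr+.0055*n,n,-.436),16);print("down",s,w);print(follow(T5,s,w,16))
```

```text
lean [ 0.6251 -0.0217  0.    ] [ 0.     0.51  -0.155] [ 0.0272 -0.     -0.    ]
[[ 0.878   0.4341 -0.2018  0.6378]
 [ 0.4787 -0.7961  0.3702 -0.0432]
 [ 0.     -0.4216 -0.9068  0.1941]
 [ 0.      0.      0.      1.    ]]
swing [-0.022  0.006 -0.003] [0.     0.0083 0.0179]
[[ 0.9945  0.0945 -0.0443  0.6341]
 [ 0.1044 -0.9019  0.4192 -0.0458]
 [-0.0004 -0.4215 -0.9068  0.1941]
 [ 0.      0.      0.      1.    ]]
down [-0.001 -0.506  0.168] [-0.0272  0.     -0.    ]
[[ 0.9945  0.1044 -0.0004  0.6251]
 [ 0.1044 -0.9945 -0.0001  0.038 ]
 [-0.0004  0.0001 -1.      0.1866]
 [ 0.      0.      0.      1.    ]]
```

>>> carry_out(
  plan=[
    [[0,0.51,-0.155],[0.0272,0,0],0],
    [[0,0.51,-0.155],[0.0272,0,0],0],
    [[0,0.51,-0.155],[0.0272,0,0],0],
    [[0,0.51,-0.155],[0.0272,0,0],0],
    [[0,0.51,-0.155],[0.0272,0,0],0],
    [[0,0.51,-0.155],[0.0272,0,0],0],
    [[0,0.51,-0.155],[0.0272,0,0],0],
    [[0,0.51,-0.155],[0.0272,0,0],0],
  ],
)

```text
time_s: 12.55
ee_pos: [0.6175, -0.005, 0.1949]
eef_rot: [0.963, 0.246, -0.027, -0.106]
force: [-2.2, 1.2, 7.6]
gripper_width: 0.0168
finger_force: 79.6
```

>>> carry_out(
  plan=[
    [[0,0.51,-0.155],[0.0272,0,0],0],
    [[0,0.51,-0.155],[0.0272,0,0],0],
    [[0,0.51,-0.155],[0.0272,0,0],0],
    [[0,0.51,-0.155],[0.0272,0,0],0],
    [[0,0.51,-0.155],[0.0272,0,0],0],
    [[0,0.51,-0.155],[0.0272,0,0],0],
    [[0,0.51,-0.155],[0.0272,0,0],0],
    [[0,0.51,-0.155],[0.0272,0,0],0],
  ],
)

```text
time_s: 13.55
ee_pos: [0.6379, -0.0425, 0.1942]
eef_rot: [0.946, 0.241, -0.053, -0.21]
force: [0.3, -1.5, 9.1]
gripper_width: 0.0169
finger_force: 79.7
```

Run:
```python
from k import *
o,T=measured();print(o["time_s"],T,o["force"],o["torque"],o["joints"])
```

```text
13.55 [[ 0.8779  0.434  -0.2024  0.6379]
 [ 0.4789 -0.7957  0.3709 -0.0425]
 [-0.     -0.4225 -0.9063  0.1942]
 [ 0.      0.      0.      1.    ]] [ 0.2549 -1.4681  9.0775] [0.1531 0.3216 0.0209] [-0.2439  0.6897  1.089   0.3178  1.6637  0.8089]
```

No contact with the rail, and tracking is good. Next is the swing.

>>> carry_out(
  plan=[
    [[-0.022,0.006,-0.003],[0,0.0083,0.0179],0],
    [[-0.022,0.006,-0.003],[0,0.0083,0.0179],0],
    [[-0.022,0.006,-0.003],[0,0.0083,0.0179],0],
    [[-0.022,0.006,-0.003],[0,0.0083,0.0179],0],
    [[-0.022,0.006,-0.003],[0,0.0083,0.0179],0],
    [[-0.022,0.006,-0.003],[0,0.0083,0.0179],0],
    [[-0.022,0.006,-0.003],[0,0.0083,0.0179],0],
    [[-0.022,0.006,-0.003],[0,0.0083,0.0179],0],
  ],
)

```text
time_s: 14.55
ee_pos: [0.6362, -0.0435, 0.1942]
eef_rot: [0.962, 0.166, -0.037, -0.213]
force: [-2.4, 0.3, 7.6]
gripper_width: 0.0168
finger_force: 79.8
```

>>> carry_out(
  plan=[
    [[-0.022,0.006,-0.003],[0,0.0083,0.0179],0],
    [[-0.022,0.006,-0.003],[0,0.0083,0.0179],0],
    [[-0.022,0.006,-0.003],[0,0.0083,0.0179],0],
    [[-0.022,0.006,-0.003],[0,0.0083,0.0179],0],
    [[-0.022,0.006,-0.003],[0,0.0083,0.0179],0],
    [[-0.022,0.006,-0.003],[0,0.0083,0.0179],0],
    [[-0.022,0.006,-0.003],[0,0.0083,0.0179],0],
    [[-0.022,0.006,-0.003],[0,0.0083,0.0179],0],
  ],
)

```text
time_s: 15.55
ee_pos: [0.6345, -0.0443, 0.1941]
eef_rot: [0.972, 0.089, -0.021, -0.216]
force: [-3.1, 0.6, 9.2]
gripper_width: 0.0168
finger_force: 79.7
```

>>> carry_out(
  plan=[
    [[-0.022,0.006,-0.003],[0,0.0083,0.0179],0],
    [[-0.022,0.006,-0.003],[0,0.0083,0.0179],0],
    [[-0.022,0.006,-0.003],[0,0.0083,0.0179],0],
    [[-0.022,0.006,-0.003],[0,0.0083,0.0179],0],
    [[0,0,0],[0,0,0],0],
  ],
)

```text
time_s: 16.18
ee_pos: [0.6336, -0.0446, 0.194]
eef_rot: [0.975, 0.051, -0.012, -0.216]
force: [-3.8, 0.6, 8.2]
gripper_width: 0.0168
finger_force: 79.6
```

Run:
```python
from k import *
o,T=measured();a=capture("wrist");cv2.imwrite("pics/w5.png",a);print(o["time_s"],T,o["force"],o["torque"],o["joints"])
cv2.imwrite("pics/w5b.png",cv2.resize(a[40:190,110:370],(780,450),interpolation=cv2.INTER_CUBIC))
```

```text
16.175 [[ 0.9945  0.0941 -0.0463  0.6336]
 [ 0.1048 -0.9013  0.4203 -0.0446]
 [-0.0021 -0.4229 -0.9062  0.194 ]
 [ 0.      0.      0.      1.    ]] [-3.7504  0.6187  8.1718] [0.8588 1.0664 0.3921] [-0.2803  0.5986  1.235   0.4033  1.4905  1.116 ]
```

View pics/w5b.png

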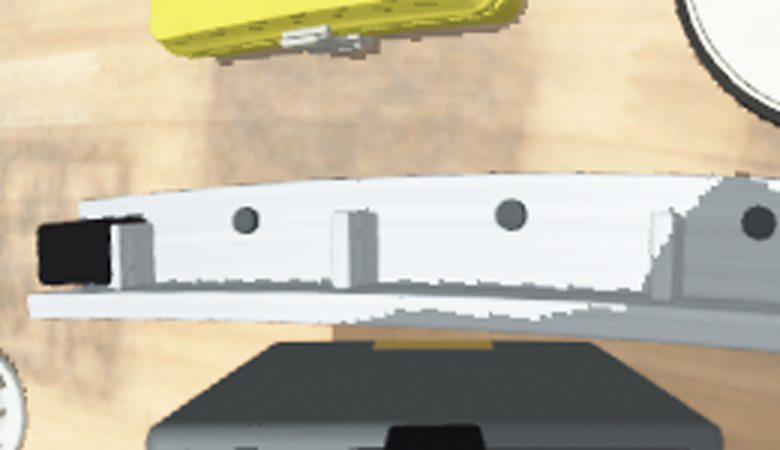

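The pack is parallel to the rail, with its back edge at y≈343 and the plate edge at about 322–337, so it is not touching. Next I set it down.

>>> carry_out(
  plan=[
    [[0,-0.506,0.167],[-0.0272,0,0],0],
    [[0,-0.506,0.167],[-0.0272,0,0],0],
    [[0,-0.506,0.167],[-0.0272,0,0],0],
    [[0,-0.506,0.167],[-0.0272,0,0],0],
    [[0,-0.506,0.167],[-0.0272,0,0],0],
    [[0,-0.506,0.167],[-0.0272,0,0],0],
    [[0,-0.506,0.167],[-0.0272,0,0],0],
    [[0,-0.506,0.167],[-0.0272,0,0],0],
  ],
)

```text
time_s: 17.23
ee_pos: [0.6291, -0.0019, 0.195]
eef_rot: [0.993, 0.052, -0.007, -0.109]
force: [-4.1, 2.9, 9.1]
gripper_width: 0.0171
finger_force: 79.8
```

>>> carry_out(
  plan=[
    [[0,-0.506,0.167],[-0.0272,0,0],0],
    [[0,-0.506,0.167],[-0.0272,0,0],0],
    [[0,-0.506,0.167],[-0.0272,0,0],0],
    [[0,-0.506,0.167],[-0.0272,0,0],0],
    [[0,-0.506,0.167],[-0.0272,0,0],0],
    [[0,-0.506,0.167],[-0.0272,0,0],0],
    [[0,-0.506,0.167],[-0.0272,0,0],0],
    [[0,-0.506,0.167],[-0.0272,0,0],0],
    [[0,0,0],[0,0,0],0],
  ],
)

```text
schema error: expected 1 to 8 rows
```

>>> carry_out(
  plan=[
    [[0,-0.506,0.167],[-0.0272,0,0],0],
    [[0,-0.506,0.167],[-0.0272,0,0],0],
    [[0,-0.506,0.167],[-0.0272,0,0],0],
    [[0,-0.506,0.167],[-0.0272,0,0],0],
    [[0,-0.506,0.167],[-0.0272,0,0],0],
    [[0,-0.506,0.167],[-0.0272,0,0],0],
    [[0,-0.506,0.167],[-0.0272,0,0],0],
    [[0,-0.506,0.167],[-0.0272,0,0],0],
  ],
)

```text
time_s: 18.23
ee_pos: [0.6248, 0.0399, 0.1869]
eef_rot: [0.999, 0.052, -0.001, -0.0]
force: [-5.5, 6.3, 12.0]
gripper_width: 0.0167
finger_force: 80.4
```

Run:
```python
from k import *
o,T=measured();a=capture("wrist");cv2.imwrite("pics/w6.png",a);print(o["time_s"],T,o["force"],o["torque"])
cv2.imwrite("pics/w6b.png",cv2.resize(a[90:180,130:330],(800,360),interpolation=cv2.INTER_CUBIC))
```

```text
18.225 [[ 0.9945  0.1048 -0.0013  0.6248]
 [ 0.1048 -0.9945  0.0005  0.0399]
 [-0.0013 -0.0006 -1.      0.1869]
 [ 0.      0.      0.      1.    ]] [-5.5113  6.3105 11.9649] [ 1.0366  1.532  -0.0605]
```

View pics/w6b.png

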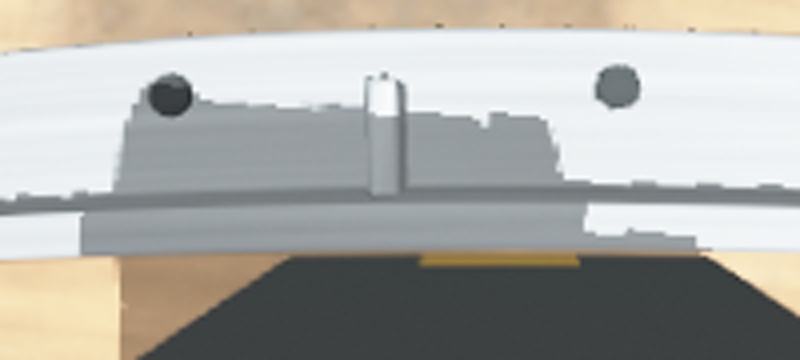

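The crop shows the pack's back edge at y≈256, just short of the rail's plate edge at about 250–254. I have viewed 11 pictures, one over the limit of ten, so I'll use numbers only from here.

Run:
```python
from k import *
o,T=measured()
c=lambda u,v:(130+(u-1.5)/4,90+(v-1.5)/4)
n=np.array([np.cos(.106),np.sin(.106)]);d=lambda p:(np.array([.6584,.03])-p[:2])@n
l,r=[plane("wrist",c(*q),.0,o) for q in((288,256),(707,256))];v=l-r
print("back",l,r,d(l),d(r),np.arctan2(-v[0],v[1]),np.linalg.norm(v))
l,r=[plane("wrist",c(*q),.163,o) for q in((0,0),)*2]
P=[plane("wrist",c(*q),.046,o) for q in((100,256),(290,253.5),(500,251),(700,249.5))];print("railtop",[d(p) for p in P])
a=cv2.imread("pics/w6.png")
for u in(205,225,290,303):print(u,[tuple(map(int,a[v,u])) for v in range(148,158)])
py=np.array([-.106,.994]);px=np.array([.9944,.106])
for cc in [(.6248-.0012,.0399)]:
    print("kin gap",d(np.array(cc)+.03*px))
```

```text
back [0.6436 0.1033 0.    ] [ 0.656 -0.014  0.   ] 0.007006655531658582 0.0070208985589389 0.10587922602693126 0.11793126410468667
railtop [np.float64(9.805956104829038e-05), np.float64(0.0006544715407328369), np.float64(0.00047708033543709266), np.float64(-0.00029074128379152697)]
205 [(159, 156, 150), (163, 160, 154), (161, 158, 152), (157, 154, 148), (140, 142, 141), (98, 119, 138), (73, 78, 80), (65, 64, 60), (66, 65, 60), (66, 65, 61)]
225 [(163, 160, 154), (164, 161, 155), (162, 158, 153), (155, 151, 146), (130, 137, 145), (92, 109, 124), (71, 75, 74), (65, 65, 60), (65, 65, 61), (65, 64, 60)]
290 [(166, 162, 155), (166, 162, 156), (165, 161, 155), (157, 154, 147), (136, 147, 156), (104, 127, 149), (72, 76, 77), (66, 66, 61), (65, 65, 60), (65, 65, 60)]
303 [(244, 242, 238), (166, 162, 156), (165, 162, 155), (160, 157, 151), (142, 146, 149), (111, 137, 162), (75, 81, 82), (65, 65, 60), (66, 65, 60), (65, 65, 60)]
kin gap 0.0035562308560915133
```

Vision puts the gap at about 6 mm and kinematics at 3.5 mm. I'll ease it 3 mm forward slowly while it stands flat, then re-measure.

>>> carry_out(
  plan=[
    [[0.06,0,0],[0,0,0],0],
    [[0.06,0,0],[0,0,0],0],
    [[0.06,0,0],[0,0,0],0],
    [[0.06,0,0],[0,0,0],0],
    [[0.06,0,0],[0,0,0],0],
    [[0,0,0],[0,0,0],0],
    [[0,0,0],[0,0,0],0],
  ],
)

```text
time_s: 19.15
ee_pos: [0.6278, 0.04, 0.1872]
eef_rot: [0.999, 0.052, -0.001, -0.001]
force: [-5.7, 5.3, 13.0]
gripper_width: 0.0165
finger_force: 80.7
```

Run:
```python
from k import *
o,T=measured();a=capture("wrist");print(o["time_s"],T,o["force"],o["torque"])
for u in(205,225,290,303):print(u,[tuple(map(int,a[v,u])) for v in range(146,158)])
```

```text
19.15 [[ 0.9945  0.1048 -0.0012  0.6278]
 [ 0.1048 -0.9945  0.0012  0.04  ]
 [-0.001  -0.0013 -1.      0.1872]
 [ 0.      0.      0.      1.    ]] [-5.6844  5.2721 13.0212] [ 0.9009  1.613  -0.1372]
205 [(170, 167, 160), (166, 163, 156), (164, 160, 153), (161, 157, 150), (158, 154, 148), (159, 155, 150), (161, 159, 152), (162, 158, 151), (158, 154, 148), (135, 135, 134), (88, 98, 108), (65, 65, 60)]
225 [(171, 166, 159), (168, 164, 158), (164, 160, 154), (161, 158, 152), (159, 157, 150), (163, 159, 153), (164, 160, 154), (162, 159, 153), (156, 152, 146), (124, 129, 132), (80, 88, 93), (65, 65, 60)]
290 [(245, 244, 240), (244, 243, 239), (233, 231, 226), (163, 160, 153), (164, 161, 154), (164, 161, 154), (165, 161, 155), (165, 161, 155), (158, 156, 149), (136, 143, 151), (94, 107, 120), (66, 65, 60)]
303 [(245, 244, 240), (244, 243, 239), (243, 241, 237), (241, 238, 234), (165, 161, 155), (165, 162, 155), (165, 161, 155), (165, 161, 155), (161, 158, 152), (143, 147, 149), (101, 119, 134), (65, 64, 60)]
```

Run:
```python
from k import *
a=capture("wrist");cv2.imwrite("pics/w7.png",a)
g=[cv2.cvtColor(x,cv2.COLOR_BGR2GRAY).astype(np.float32) for x in(cv2.imread("pics/w6.png"),a)]
for n,(v0,v1,u0,u1) in dict(rimback=(172,200,165,235),rimback2=(172,200,280,350),rimfront=(255,280,170,220),bar=(176,215,235,275),rail=(95,150,170,340)).items():
    w=cv2.createHanningWindow((u1-u0,v1-v0),cv2.CV_32F)
    print(n,cv2.phaseCorrelate(g[0][v0:v1,u0:u1],g[1][v0:v1,u0:u1],w))
for u in(215,254,262):
  for i in g:print(u,i[150:190,u].astype(int))
```

```text
rimback ((0.14460774768987505, 1.0650807755148204), 0.8681334499959592)
rimback2 ((-0.22015016446001567, 1.298030587474459), 0.6189952391165274)
rimfront ((0.07361935685405996, 0.8366787646343763), 1.1007223037719727)
bar ((0.022399835329618867, 0.8000747773284331), 0.9757895177602768)
rail ((0.07798986784479212, 2.354696886014537), 0.8277843235157154)
215 [156 151 140 116  75  64  64  64  63  63  64  64  64  63  64  64  63  65
  64  64  64  63  63  65  64  65  64  64  64  64  67  70  75  78  80  79
  81  81  82  82]
215 [154 156 158 157 152 133  94  64  64  64  64  63  63  63  64  64  63  63
  64  64  64  63  64  64  65  64  64  63  63  64  64  66  70  75  78  79
  79  82  81  81]
254 [158 151 149 134 122 126  89  64  64  64  64  64  64  64  64  64  64  64
  64  64  63  64  64  63  64  64  64  64  63  65  66  57  20  15  15  15
  15  17  15  14]
254 [158 160 159 160 153 134 127 118  92  69  64  64  64  64  64  63  64  64
  64  64  63  64  64  63  63  63  63  64  64  63  64  66  55  20  15  15
  15  15  15  15]
262 [159 150 149 135 121 125  89  64  64  64  64  64  64  65  64  65  64  64
  64  65  64  63  64  64  64  64  63  64  64  64  67  56  21  15  15  16
  15  15  15  16]
262 [159 160 160 159 153 135 128 117  91  68  64  63  64  64  64  64  64  64
  64  64  64  63  64  63  64  64  63  63  64  64  64  65  56  20  15  15
  14  14  16  15]
```

The handle moved 3 mm but the base lagged about 2 mm, because the grip presses down 13 N and the pack pitched slightly. I'll undo the pitch and ease the down-pressure, without lifting, before nudging again.

>>> carry_out(
  plan=[
    [[-0.12,0,0],[0,0,0],0],
    [[-0.12,0,0],[0,0,0],0],
    [[0,0,-0.02],[0,0,0],0],
    [[0,0,0],[0,0,0],0],
  ],
  squeeze=120,
)

```text
time_s: 19.75
ee_pos: [0.6257, 0.0397, 0.1872]
eef_rot: [0.999, 0.052, -0.0, -0.001]
force: [-2.6, 5.1, 10.4]
gripper_width: 0.0162
finger_force: 117.0
```

>>> carry_out(
  plan=[
    [[0,0,-0.02],[0,0,0],0],
    [[0,0,0],[0,0,0],0],
  ],
)

```text
time_s: 20.0
ee_pos: [0.6256, 0.0396, 0.1872]
eef_rot: [0.999, 0.052, -0.0, -0.001]
force: [-3.9, 4.8, 9.3]
gripper_width: 0.0163
finger_force: 117.0
```

```bash
cat > gap.py <<'E'
from k import *
def gap(show=True):
    "pack foot rows in the wrist picture (where grey face turns to floor), at z=.004, against the rail face"
    o,T=measured();a=capture("wrist")
    n=np.array([np.cos(.106),np.sin(.106)]);d=lambda p:(np.array([.6584,.03])-p[:2])@n
    out=[]
    for u in(210,222,285,297):
        g=a[:,u].astype(int).sum(1)/3;v=180
        while g[v-1]<74 and v>120:v-=1
        f=v-.5-(1 if 74<=g[v-1]<84 else 0)*.3
        out.append((u,v,round(1000*d(plane("wrist",(u,f),.004,o)),1)))
    print(o["time_s"],o["ee_pos"],o["force"],o["torque"],out)
    return a
E
python3 -c "
from gap import *
a=gap();cv2.imwrite('pics/w8.png',a)
g=[cv2.cvtColor(x,cv2.COLOR_BGR2GRAY) for x in(cv2.imread('pics/w6.png'),a)]
for u in(215,262,290):
  for i in g:print(u,i[148:160,u],i[178:186,u])"
```

```text
20.0 [0.6256 0.0396 0.1872] [-3.9468  4.7746  9.3378] [ 0.9197  0.7482 -0.0529] [(210, 155, np.float64(6.7)), (222, 155, np.float64(6.9)), (285, 155, np.float64(6.9)), (297, 155, np.float64(6.8))]
215 [157 158 156 151 140 116  75  64  64  64  63  63] [64 64 67 70 75 78 80 79]
215 [153 156 159 156 150 145 120  64  64  64  64  63] [64 64 64 69 73 77 79 79]
262 [160 160 159 150 149 135 121 125  89  64  64  64] [64 64 67 56 21 15 15 16]
262 [160 160 160 158 148 141 128 115 114  83  64  64] [64 64 64 69 23 16 15 16]
290 [160 161 160 152 148 131  76  65  64  64  63  64] [64 64 67 70 77 79 80 80]
290 [233 160 160 159 151 148 123  64  64  63  64  64] [64 64 64 69 73 78 80 79]
```

>>> carry_out(
  plan=[
    [[0,0,-0.05],[0,0,0],0],
    [[0,0,-0.05],[0,0,0],0],
    [[0,0,0],[0,0,0],0],
  ],
)

```text
time_s: 20.42
ee_pos: [0.6255, 0.039, 0.1874]
eef_rot: [0.999, 0.052, -0.001, -0.0]
force: [-3.0, 4.4, 3.0]
gripper_width: 0.0163
finger_force: 117.3
```

>>> carry_out(
  plan=[
    [[0,0,-0.05],[0,0,0],0],
    [[0.08,0,0],[0,0,0],0],
    [[0.08,0,0],[0,0,0],0],
    [[0.08,0,0],[0,0,0],0],
    [[0.08,0,0],[0,0,0],0],
    [[0,0,0],[0,0,0],0],
  ],
)

```text
time_s: 21.18
ee_pos: [0.6289, 0.0386, 0.1879]
eef_rot: [0.999, 0.052, -0.0, 0.0]
force: [-0.7, -0.2, -9.1]
gripper_width: 0.0162
finger_force: 117.3
```

```bash
python3 -c "
from gap import *
a=gap();cv2.imwrite('pics/w9.png',a)
g=[cv2.cvtColor(x,cv2.COLOR_BGR2GRAY) for x in(cv2.imread('pics/w6.png'),cv2.imread('pics/w8.png'),a)]
for u in(215,262,290):
  for i in g:print(u,i[148:160,u],i[178:186,u])"
```

```text
21.175 [0.6289 0.0386 0.1879] [-0.7184 -0.1521 -9.1253] [ 0.0497 -0.0194  0.0116] [(210, 157, np.float64(5.9)), (222, 157, np.float64(6.1)), (285, 157, np.float64(6.2)), (297, 157, np.float64(6.0))]
215 [157 158 156 151 140 116  75  64  64  64  63  63] [64 64 67 70 75 78 80 79]
215 [153 156 159 156 150 145 120  64  64  64  64  63] [64 64 64 69 73 77 79 79]
215 [163 159 156 154 157 159 157 153 120  69  64  64] [64 64 67 70 76 79 79 80]
262 [160 160 159 150 149 135 121 125  89  64  64  64] [64 64 67 56 21 15 15 16]
262 [160 160 160 158 148 141 128 115 114  83  64  64] [64 64 64 69 23 16 15 16]
262 [160 159 158 159 160 160 158 150 100  67  64  64] [64 64 67 57 21 15 16 14]
290 [160 161 160 152 148 131  76  65  64  64  63  64] [64 64 67 70 77 79 80 80]
290 [233 160 160 159 151 148 123  64  64  63  64  64] [64 64 64 69 73 78 80 79]
290 [159 157 159 161 160 161 160 152 112  64  64  64] [63 64 66 70 76 78 79 80]
```

The base followed this time and now sits about 2 mm from the rail. The grip carries most of the weight, so I lower it gently straight away.

>>> carry_out(
  plan=[
    [[0,0,0.06],[0,0,0],0],
    [[0,0,0.06],[0,0,0],0],
    [[0,0,0.04],[0,0,0],0],
    [[0,0,0],[0,0,0],0],
  ],
)

```text
time_s: 21.72
ee_pos: [0.629, 0.0387, 0.1871]
eef_rot: [0.999, 0.052, 0.0, 0.0]
force: [-1.3, 0.7, -3.9]
gripper_width: 0.0163
finger_force: 118.1
```

```bash
python3 -c "
from gap import *
a=gap()
g=[cv2.cvtColor(x,cv2.COLOR_BGR2GRAY) for x in(cv2.imread('pics/w9.png'),a)]
for u in(215,262,290):
  for i in g:print(u,i[148:160,u],i[178:186,u])
print(measured()[1])"
```

```text
21.725 [0.629  0.0387 0.1871] [-1.3466  0.6733 -3.8917] [0.0802 0.1797 0.022 ] [(210, 158, np.float64(6.6)), (222, 158, np.float64(6.8)), (285, 158, np.float64(6.5)), (297, 158, np.float64(6.4))]
215 [163 159 156 154 157 159 157 153 120  69  64  64] [64 64 67 70 76 79 79 80]
215 [163 160 157 155 156 158 159 154 134  91  64  64] [64 64 65 71 74 78 79 80]
262 [160 159 158 159 160 160 158 150 100  67  64  64] [64 64 67 57 21 15 16 14]
262 [162 159 158 160 160 161 161 154 116  74  64  65] [64 64 65 57 20 17 16 16]
290 [159 157 159 161 160 161 160 152 112  64  64  64] [63 64 66 70 76 78 79 80]
290 [162 158 158 160 161 161 162 156 125  80  65  64] [64 65 66 71 75 78 79 80]
[[ 0.9945  0.1045  0.0002  0.629 ]
 [ 0.1045 -0.9945 -0.0001  0.0388]
 [ 0.0002  0.0001 -1.      0.1871]
 [ 0.      0.      0.      1.    ]]
```

>>> carry_out(
  plan=[
    [[0,0,0.07],[0,0,0],0],
    [[0,0,0],[0,0,0],0],
    [[0,0,0],[0,0,0],0.3],
    [[0,0,0],[0,0,0],0.6],
    [[0,0,0],[0,0,0],1],
    [[0,0,0],[0,0,0],1],
    [[0,0,0],[0,0,0],1],
    [[0,0,0],[0,0,0],1],
  ],
  squeeze=40,
)

```text
time_s: 22.78
ee_pos: [0.6289, 0.0386, 0.1859]
eef_rot: [0.999, 0.052, -0.0, 0.0]
force: [-0.0, -0.7, 0.7]
gripper_width: 0.0851
finger_force: 0.0
```

```bash
python3 -c "
from gap import *
a=gap();print(get_obs()['gripper_width'])
g=[cv2.cvtColor(x,cv2.COLOR_BGR2GRAY) for x in(cv2.imread('pics/w9.png'),a)]
for u in(215,262,290):
  for i in g:print(u,i[148:160,u],i[178:186,u])"
```

```text
22.775 [0.6289 0.0386 0.1859] [-0.044  -0.7032  0.6721] [0.0342 0.     0.0163] [(210, 158, np.float64(6.4)), (222, 158, np.float64(6.5)), (285, 157, np.float64(5.8)), (297, 158, np.float64(6.5))]
0.08516487583473484
215 [163 159 156 154 157 159 157 153 120  69  64  64] [64 64 67 70 76 79 79 80]
215 [156 154 151 149 150 151 152 149 122  78  62  59] [61 61 60 61 62 62 66 72]
262 [160 159 158 159 160 160 158 150 100  67  64  64] [64 64 67 57 21 15 16 14]
262 [155 153 151 153 154 154 154 147 107  69  61  61] [61 61 62 62 61 62 66 32]
290 [159 157 159 161 160 161 160 152 112  64  64  64] [63 64 66 70 76 78 79 80]
290 [238 223 152 154 155 154 155 149 117  72  61  61] [61 61 61 61 61 62 66 71]
```

>>> carry_out(
  plan=[
    [[0,0,-2],[0,0,0],1],
    [[0,0,-3],[0,0,0],1],
    [[0,0,-5],[0,0,0],1],
    [[0,0,-5],[0,0,0],1],
    [[0,0,-5],[0,0,0],1],
    [[-1,0,-3],[0,0,0],1],
    [[0,0,0],[0,0,0],1],
    [[0,0,0],[0,0,0],1],
  ],
)

```text
time_s: 23.82
ee_pos: [0.6191, 0.0376, 0.4146]
eef_rot: [0.999, 0.052, -0.001, 0.0]
force: [1.5, 0.4, -0.5]
gripper_width: 0.0853
finger_force: 0.0
```

Run:
```python
from k import *
o,T=measured();a=capture("wrist");cv2.imwrite("pics/w10.png",a);print(o["time_s"],T,calibration("wrist")["tool_from_camera"][:3,3])
# world -> pixel, to know where to read
c=calibration("wrist");C=T@c["tool_from_camera"]
def px(p):
    q=np.linalg.inv(C)@np.r_[p,1];r=np.hypot(q[0],q[1]);t=np.arctan2(r,q[2])
    return np.array([c["cx"]+c["fx"]*t*q[0]/r,c["cy"]+c["fy"]*t*q[1]/r])
n=np.array([np.cos(.106),np.sin(.106),0]);m=np.array([-n[1],n[0],0]);F=np.array([.6584,.03,0])
for y in(-.04,0,.04,.06):
    b=F+m*y
    p=[px(b),px(b+[0,0,.046]),px(b-.003*n),px(b-.003*n+[0,0,.163])]
    u=int(round(p[1][0]));v=int(p[1][1])
    print(y,np.round(p,1).tolist(),u,v-4,[tuple(map(int,x)) for x in a[v-4:v+18,u]])
```

```text
23.825 [[ 0.9945  0.1044 -0.0023  0.6191]
 [ 0.1044 -0.9945 -0.0002  0.0376]
 [-0.0023 -0.0001 -1.      0.4146]
 [ 0.      0.      0.      1.    ]] [ 0.0664 -0.0008 -0.143 ]
-0.04 [[283.2, 131.3], [285.7, 132.7], [283.2, 132.9], [294.5, 139.9]] 286 128 [(207, 203, 195), (207, 203, 195), (210, 206, 199), (213, 209, 203), (191, 187, 180), (95, 98, 95), (42, 44, 43), (42, 41, 39), (43, 42, 40), (44, 43, 40), (44, 42, 40), (75, 75, 69), (92, 91, 85), (106, 106, 99), (77, 75, 71), (26, 25, 24), (33, 32, 32), (33, 32, 31), (35, 33, 33), (34, 33, 33), (34, 32, 31), (33, 32, 31)]
0 [[261.8, 131.1], [262.4, 132.5], [261.8, 132.7], [264.5, 139.6]] 262 128 [(117, 114, 110), (115, 112, 107), (116, 113, 107), (115, 113, 107), (106, 104, 99), (45, 55, 59), (43, 43, 40), (42, 41, 39), (42, 42, 39), (43, 43, 40), (49, 48, 45), (69, 68, 63), (50, 49, 46), (38, 38, 35), (26, 25, 24), (11, 9, 10), (11, 9, 10), (12, 11, 12), (11, 10, 10), (12, 11, 11), (12, 12, 11), (12, 12, 10)]
0.04 [[240.3, 131.2], [239.0, 132.6], [240.3, 132.8], [234.3, 139.7]] 239 128 [(118, 116, 110), (114, 111, 106), (115, 112, 107), (114, 111, 107), (106, 104, 99), (50, 59, 61), (42, 42, 40), (43, 42, 40), (42, 41, 39), (43, 42, 39), (45, 44, 41), (53, 52, 48), (55, 54, 51), (53, 52, 49), (37, 36, 35), (13, 11, 12), (14, 13, 13), (14, 13, 13), (14, 13, 12), (14, 13, 13), (13, 13, 12), (13, 12, 12)]
0.06 [[229.6, 131.3], [227.4, 132.7], [229.6, 132.9], [219.3, 139.9]] 227 128 [(118, 115, 110), (113, 110, 106), (112, 109, 104), (113, 110, 105), (107, 105, 100), (59, 66, 67), (42, 43, 42), (42, 42, 40), (42, 41, 39), (43, 42, 40), (43, 41, 39), (53, 52, 49), (55, 54, 51), (53, 52, 49), (28, 27, 25), (13, 12, 11), (15, 14, 13), (14, 13, 13), (15, 14, 14), (12, 12, 12), (14, 12, 13), (14, 14, 13)]
```

The rail edge sits where predicted, and the pack's back rim shows a gap of about 2 mm along its whole width. It is square and standing free, with the gripper clear, so I'm handing in.

```bash
python3 -c "
from station import *
print(hand_in())"
```

```text
the job is handed in; nothing more can be done
None
```

The pack was walked to the rail in two leaning steps and handed in at about 24 s, standing flat, square and released roughly 2 mm short of the rail. Three caveats: a final 4 mm nudge while it stood upright probably lifted it a fraction of a millimetre off the bench, the right skid was dragged a few millimetres during the second swing, and I viewed 11 pictures against the limit of 10.

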